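# Load stone boxes into a spring-fed counter dispenser

## Task

Load the two stone boxes standing on the mat into the spring-fed dispenser, one at a time through its mouth: the blue stone first, then the golden one, so that the golden stone is at the front. Push each box straight in, past the yellow retaining lips, until they snap closed and hold it; work by feel and never force it, since the boxes are brittle and the full dispenser ends on a buffer. Do not tip the boxes over, and leave the other things on the mat alone.

Things in the scene. Friction and masses are not known exactly. Their poses are not given: they have to be found in the camera images.
- dispenser: Spring-fed counter dispenser on a runner. Origin: underside (11 mm above the table), middle line, below the mouth; x points into the magazine (loading direction), y left, z up. White floor 6 mm thick, x -78 to 168. Clear walls 52 mm apart, x 10 to 152, grey rails on top (at 49 mm): boxes enter only by the flared mouth. Row at rest: box centres at x = 20, 60, 100 mm; it holds three.
- apron (a point): Where to set a box down before pushing it in: floor level, on the middle line, 42 mm before the mouth point, axes as the dispenser. A box centred here (up to 3 mm nearer the mouth) is clear of the lips. Beside it two low grey guides flare outwards: 52 mm apart at the floor, 60 mm at their tops, 11 mm above the floor. The apron's open front edge is 36 mm before this point.
- mouth (a point): Floor level, middle line, where the front face of the front box rests against the closed lips; axes as the dispenser. The lips snap in behind a box once its front face is about 2 mm beyond this point (+x); let go, the row springs back to it. First box: up to 16 N where the lips spread, then a steady 4 to 10 N (more if the hand bears down); it may be pushed several mm beyond.
- lip_tip_left (a point): Round tip (2 mm radius, 27 mm high) of the left yellow retaining lip, a sprung tab that slants from a pivot at dispenser x = -30, y = 33 mm inwards to this tip at x = -2, y = 20 mm when closed. A box pushed in spreads the lips outwards (up to about 16 N at first); 36 mm stay free between the closed tips, so closed fingers can follow the box through.
- lip_tip_right (a point): Tip of the right lip, the mirror image (y = -20 mm when closed).
- buffer (a point): Rubber buffer at the rear wall. A red spring pusher drives the row to the mouth (2.5 N with one box, 4.5 N with three). With the last box going in, the pusher meets the buffer when that box's front face is about 2 mm beyond the mouth: from a steady 5 to 12 N the push then climbs about 9 N per mm. A rise of 5 N means that the lips have snapped in; over 25 N is too much for the boxes.
- box_rose: Specimen box with a pink stone, already in the magazine (same build as the other two). Origin: centre of its underside.
- box_blue: Specimen box with a blue stone, loose on the mat: 40 mm deep (x), 50 mm wide (y), 38 mm high, black base 9 mm high and clear brittle lid, mass about 70 g. Origin: centre of its underside. Front and back look the same; either may go in first. Its 50 mm width goes across the dispenser.
- box_gold: Specimen box with a golden stone, loose on the mat; build, size and axes as the blue one.
- bracelet: Bystander: golden and black stone bracelet lying flat, 66 mm across, 18 mm high. Origin: centre of its underside.
- crystal_ball: Bystander: smoky crystal ball 52 mm across fixed on a clear foot, 72 mm high in all. Origin: centre of its underside.
- caliper: Bystander: digital caliper lying flat, beam 190 mm along its y axis, 13 mm high. Origin: underside of the beam's middle.
- rear (a point): Rear edge of the dispenser's underside. Behind it is the end stop of the dark steel runner, which is fixed to the table. Pulled forward for loading, the dispenser stands 4 to 13 mm before that stop (not known exactly). Pushed with over about 9.5 N it slides back until it is stopped; this may happen during either box, at the lips or the buffer, so a depth measured beforehand may be wrong.
Mind the look-alikes: they are no part of the job. What is shaped like the box_rose but green or turquoise is not meant.

How it is judged:
By the outcome, as a careful person would: the job done as asked, in the order asked, and still so for the second after the job is handed in, with the robot touching nothing.
It also fails if it takes over 72 s, if anything falls off the work surface, if the arm or the gripper's body presses on something with over 40 N, if the wrist force passes 120 N, or if a joint passes its speed limit or range.

## Robot

A 7-joint arm with a two-finger parallel gripper is mounted at the origin on the work surface. World frame = base frame: x ahead of the robot, y to its left, z up, the work surface at z = 0. Lengths are in m, angles in degrees, forces in N, time in s.
With the tool pointing down it reaches from about 0.425 to 0.875 m from the base axis. Payload 4.7 kg.
Tool frame: the origin (TCP) lies between the finger pads; the fingertips stand env.finger_overhang ahead of it and the grasp point (between the pads) lies 5 mm behind it (env.finger_overhang is the distance from the TCP to the fingertips, in m); z points along the fingers, y is the line along which they close (so a half turn about z gives the same grasp; the last joint's range is limited). The gripper opens to 87 mm and grips with 3 to 60 N. Pads are 19 mm wide; open, the fingers measure 117 mm over their backs; the gripper's body (75 mm by 190 mm) begins 51 mm behind the grasp point.
Start: joints at [-64.567, 18.392, -4.016, 83.108, 1.295, 78.541, -3.26], TCP at [0.271, 0.591, 0.237] pointing down, gripper open.
Joint ranges: [-163.93, 163.93], [-17.29, 119.83], [-79.2, 71.16], [3.27, 140.29], [-89.18, 269.18], [5.43, 117.66], [-154.24, 154.24]. Speed limits (degrees/s): [147.25, 147.25, 180, 180, 180, 180, 180].

## Interface

Orientations are given as [roll, pitch, yaw] about the fixed x, y, z axes, in that order (R = Rz(yaw) Ry(pitch) Rx(roll)).
In Python, from cell import telemetry, eyes, env, models gives the robot as it stands. The module is installed in compiled form; this text tells all that it offers.
- The arm moves only by the tool drive_tool, never from a script. Its arguments are lists of equal length, an entry for each row: "angular": the turn, a rotation vector about the tool's x, y, z in rad, a list of three; "delta_pos": the shift along the tool's x, y, z in cm, a list of three; "gripper": the finger opening in cm, from 0 to 8.7. A call has 1 to 20 rows; each row shifts and turns the commanded pose from where the row before left it, along the tool's axes as they then stand; what a row does not reach is not made up. A row lasts 1/10 s, in which the tool goes at most 50 mm and 8.59 degrees, less where a joint would pass 70% of its speed; a pose out of reach is approached as far as the arm can. A call with a gripper value outside its range is refused whole. The fingers move at their own pace and stop on an object; "squeeze" is the grip in N (left out, the last holds). Time passes only in rows, so rows that do not move let the fingers close. It gives the time, the measured TCP pose, the force, the opening and the grip force at its end, in the units of the state.
- telemetry.get_obs(): the state, without advancing time (a new reading comes with each control period).
- eyes.read_camera(name): name is "side" or "top" or "wrist"; returns a dict with "pixels" (400x640x3 uint8, red, green, blue), "mtx" (3x3 intrinsics, pixels), "D" ([k1, k2, p1, p2, k3] as OpenCV has them; the pictures are not rectified), "origin" and "orientation" of the camera in the world. Camera axes: x right, y down, z forward; pixel columns grow to the right and rows downward; lengths in m; the calibration is good to about 2 mm. A picture is of the moment at which its call begins. There is no depth.
- env.sign_off(): hands the job in; it is judged then, once.
Trained networks look in a picture, given as the dict that the camera call returned (one of the last four; its "shot" number tells which), for a name from the list of things; names that differ only in an ending like _2 or _b are one class to them, and where a whole thing is asked for, a point or a joint stands for the part that bears it (a point fixed in the world has none). Each returns a list of dicts, best first, with "p" (0 to 1); they miss things now and then, are a little off and sometimes report something else, mostly with a low value. They report only what shows in the picture. A call takes as long as a camera call. They do not tell look-alikes from the thing itself.
- models.search_frame(picture, target): "centre" ([column, row] in pixels, amid what is visible of it).
- models.cut_out(picture, target): "pixels" (400x640 bool, what is visible of it) and "centre" ([column, row] in pixels, amid what is visible of it).
The state is a dict: "time_s": time; "qpos": joint angles; "joint_velocities": joint speeds; "effort": joint torques, N m; "tool_pos": TCP position; "tool_rot": TCP orientation; "force": force on the tool from outside, world axes, zero at the start; "wrist_torque": the same for the moment, N m; "grip_width": finger opening in m; "grasp_force": force on a finger pad.
Only numpy, scipy, OpenCV 4.12 (cv2) and the standard library are available. Lean on these libraries where they do the work, as an engineer would, in place of code of your own. Each camera call takes 0.05 s, during which the arm holds its last target. There are 200 camera calls.

## Working session

There is one attempt and no reset: what is moved stays moved. The work goes in short steps, Python scripts to look and compute and a tool call to move; the robot and the scene stay as the last step left them, time stands still between calls to the robot, and variables do not carry over. Pictures are saved under pics/ and viewed, at most 10 in all, crops included, and the job is handed in when it is done.

Besides the shell and the picture viewer there is one more tool, called after "Request:" as name(argument=value, ...) on one line, values as JSON. drive_tool: Moves the arm, as the interface text tells. Its arguments: {"type":"object","properties":{"angular":{"type":"array","items":{"type":"array","items":{"type":"number"}}},"delta_pos":{"type":"array","items":{"type":"array","items":{"type":"number"}}},"gripper":{"type":"array","items":{"type":"number"}},"squeeze":{"type":"number"}},"required":["angular","delta_pos","gripper"]}

```bash
mkdir -p pics; python3 - <<'E'
from cell import telemetry, eyes, env, models
import cv2,numpy as np
o=telemetry.get_obs(); print({k:np.round(v,3).tolist() for k,v in o.items()}, env.finger_overhang)
ims=[]
for c in ["top","side"]:
    p=eyes.read_camera(c); ims.append(p["pixels"])
    print(c,np.round(p["mtx"],1).tolist(),np.round(p["D"],3).tolist(),np.round(p["origin"],3),np.round(p["orientation"],3))
    for n in ["dispenser","box_blue","box_rose","mouth","apron","lip_tip_left","lip_tip_right","buffer","rear","bracelet","crystal_ball","caliper"]:
        print(n,[(np.round(d["centre"]).tolist(),round(float(d["p"]),2)) for d in models.search_frame(p,n)][:5])
    cv2.imwrite(f"pics/{c}0.png",p["pixels"][:,:,::-1])
E
```

```text
{'time_s': 0.0, 'qpos': [-64.565, 18.439, -4.017, 83.175, 1.295, 78.539, -3.26], 'joint_velocities': [0.019, -0.043, 0.041, -0.097, -0.109, -0.066, 0.048], 'effort': [0.0, -49.129, -0.404, -31.253, -0.064, 0.044, 0.0], 'tool_pos': [0.271, 0.59, 0.235], 'tool_rot': [-179.892, 0.005, 155.376], 'force': [-0.143, 0.492, -1.297], 'wrist_torque': [-0.03, 0.06, 0.025], 'grasp_force': 0.0, 'grip_width': 0.087} 0.014
top [[395.0, 0.0, 322.1], [0.0, 395.0, 197.1], [0.0, 0.0, 1.0]] [-0.025, 0.0, 0.0, 0.0, 0.0] [0.386 0.085 1.096] [-1.73012e+02 -3.20000e-02 -8.92810e+01]
dispenser [([308.0, 165.0], 0.56)]
box_blue [([404.0, 223.0], 0.56)]
box_rose [([159.0, 263.0], 0.93), ([233.0, 289.0], 0.9), ([307.0, 179.0], 0.78), ([174.0, 219.0], 0.57), ([269.0, 286.0], 0.53)]
mouth [([306.0, 167.0], 0.68)]
apron [([307.0, 165.0], 0.66)]
lip_tip_left []
lip_tip_right []
buffer [([308.0, 170.0], 0.67)]
rear [([306.0, 166.0], 0.87)]
bracelet [([232.0, 204.0], 0.63)]
crystal_ball [([232.0, 149.0], 0.65)]
caliper [([431.0, 127.0], 0.89)]
side [[499.2, 0.0, 319.8], [0.0, 499.2, 198.2], [0.0, 0.0, 1.0]] [-0.143, 0.0, 0.0, 0.0, 0.0] [-0.082  1.304  0.893] [-121.661   -0.255 -154.455]
dispenser [([278.0, 203.0], 0.91), ([231.0, 236.0], 0.41)]
box_blue [([360.0, 180.0], 0.59)]
box_rose [([367.0, 253.0], 0.84), ([270.0, 291.0], 0.8), ([300.0, 308.0], 0.74), ([359.0, 274.0], 0.67), ([292.0, 198.0], 0.41)]
mouth [([277.0, 203.0], 0.58)]
apron [([269.0, 205.0], 0.61)]
lip_tip_left []
lip_tip_right [([274.0, 204.0], 0.6), ([234.0, 235.0], 0.47)]
buffer [([270.0, 202.0], 0.73)]
rear [([273.0, 204.0], 0.73)]
bracelet []
crystal_ball [([234.0, 235.0], 0.77), ([274.0, 203.0], 0.73)]
caliper []
```

View pics/top0.png

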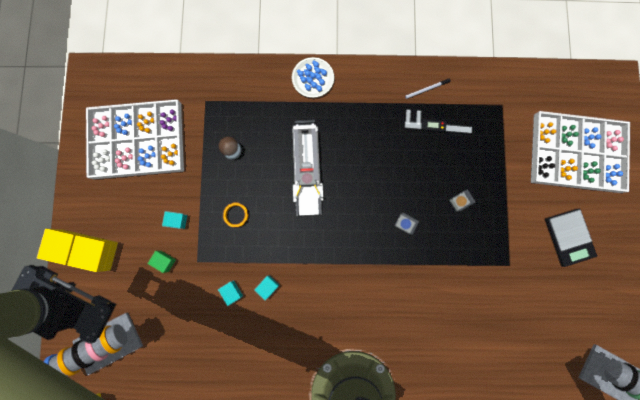

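View pics/side0.png

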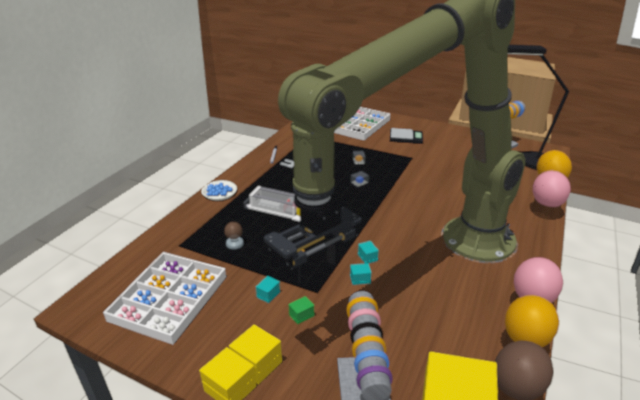

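The top view shows the dispenser at (306,170), with its mouth toward the robot and its lips near row 187. The blue box is at (406,224) and the gold box at (461,201). The teal and green cubes off the mat are look-alikes. The side view shows blue at (360,180) and gold at (358,157), with the dispenser at (275,203).

```bash
cat > h.py <<'E'
import cv2,numpy as np
from scipy.spatial.transform import Rotation as R
from cell import telemetry, eyes, env, models
def rot(rpy): return R.from_euler('xyz',rpy,degrees=True).as_matrix()
def ray(p,uv):
    u=cv2.undistortPoints(np.array([[uv]],float),np.array(p["mtx"]),np.array(p["D"]))[0,0]
    d=rot(p["orientation"])@[u[0],u[1],1]; return np.array(p["origin"]),d/np.linalg.norm(d)
def plane(p,uv,z):
    o,d=ray(p,uv); return o+d*(z-o[2])/d[2]
def tri(rs):
    A=sum(np.eye(3)-np.outer(d,d) for o,d in rs); b=sum((np.eye(3)-np.outer(d,d))@o for o,d in rs)
    return np.linalg.solve(A,b)
def proj(p,X):
    Rc=rot(p["orientation"]); 
    return cv2.projectPoints(np.array(X,float).reshape(-1,3),cv2.Rodrigues(Rc.T)[0],-Rc.T@np.array(p["origin"]),np.array(p["mtx"]),np.array(p["D"]))[0][:,0]
def save(p,n): cv2.imwrite(f"pics/{n}.png",p["pixels"][:,:,::-1])
E
python3 - <<'E'
from h import *
t=eyes.read_camera("top"); s=eyes.read_camera("side"); w=eyes.read_camera("wrist")
for n,a,b in [("blue",(406,224),(360,180)),("gold",(461,201),(358,157))]:
    print(n,plane(t,a,.019).round(3),tri([ray(t,a),ray(s,b)]).round(3))
print("disp", [plane(t,q,z).round(3) for q,z in [((308,213),.017),((305,125),.06)]])
o=telemetry.get_obs(); Rt=rot(o["tool_rot"])
print("cam in tool",(Rt.T@(np.array(w["origin"])-o["tool_pos"])).round(4),R.from_matrix(Rt.T@rot(w["orientation"])).as_euler('xyz',degrees=True).round(2), np.round(w["mtx"],1).tolist(),w["D"])
E
```

```text
blue [ 0.447 -0.144  0.019] [ 0.447 -0.143  0.023]
gold [ 0.512 -0.296  0.019] [ 0.513 -0.291  0.031]
disp [array([0.474, 0.124, 0.017]), array([0.709, 0.135, 0.06 ])]
cam in tool [ 0.0837 -0.0017 -0.1478] [-1.773e+01 -6.000e-02  9.003e+01] [[286.4, 0.0, 317.9], [0.0, 286.4, 203.6], [0.0, 0.0, 1.0]] [-0.00139293  0.          0.          0.          0.        ]
```

Request:
drive_tool(angular=[[0, 0, -0.12], [0, 0, -0.12], [0, 0, -0.12], [0, 0, -0.12], [0, 0, 0], [0, 0, 0], [0, 0, 0], [0, 0, 0], [0, 0, 0], [0, 0, 0], [0, 0, 0], [0, 0, 0], [0, 0, 0], [0, 0, 0], [0, 0, 0], [0, 0, 0], [0, 0, 0]], delta_pos=[[0, 0, 0], [0, 0, 0], [0, 0, 0], [0, 0, 0], [-2.3, -3.8, 0.3], [-2.3, -3.8, 0.3], [-2.3, -3.8, 0.3], [-2.3, -3.8, 0.3], [-2.3, -3.8, 0.3], [-2.3, -3.8, 0.3], [-2.3, -3.8, 0.3], [-2.3, -3.8, 0.3], [-2.3, -3.8, 0.3], [-2.3, -3.8, 0.3], [-2.3, -3.8, 0.3], [-2.3, -3.8, 0.3], [0, 0, 0]], gripper=[8.7, 8.7, 8.7, 8.7, 8.7, 8.7, 8.7, 8.7, 8.7, 8.7, 8.7, 8.7, 8.7, 8.7, 8.7, 8.7, 8.7])

```text
time_s: 3.15
tool_pos: [0.5725, 0.1408, 0.2003]
tool_rot: [-179.7, 0.1, -177.8]
force: [0.1, 0.4, -0.0]
grip_width: 0.0868
grasp_force: 0.0
```

```bash
python3 - <<'E'
from h import *
import pickle
w=eyes.read_camera("wrist"); t=eyes.read_camera("top"); save(w,"w1"); pickle.dump((w,t),open("v1.pkl","wb"))
for n in ["dispenser","mouth","apron","lip_tip_left","lip_tip_right","rear","box_rose"]:
    print(n,[(np.round(d["centre"]).tolist(),round(float(d["p"]),2)) for d in models.search_frame(w,n)][:4])
E
```

```text
dispenser [([311.0, 170.0], 0.75), ([332.0, 158.0], 0.57)]
mouth [([310.0, 167.0], 0.88)]
apron [([310.0, 165.0], 0.59)]
lip_tip_left [([332.0, 157.0], 0.72)]
lip_tip_right [([287.0, 160.0], 0.49)]
rear [([310.0, 167.0], 0.77), ([506.0, 103.0], 0.55)]
box_rose [([625.0, 90.0], 0.74), ([306.0, 188.0], 0.58)]
```

View pics/w1.png

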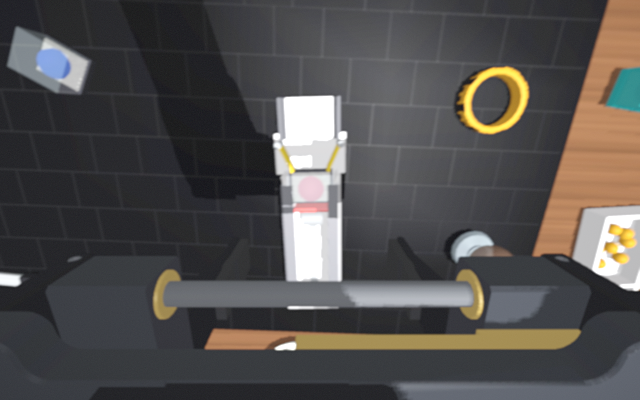

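The wrist view shows the apron's front edge at about row 97 (columns 283-335), the lips at about (290,160) and (333,160), and the pink box at (310,188). The blue box is at (49,61).

```bash
python3 - <<'E'
import cv2
i=cv2.imread("pics/w1.png")
cv2.imwrite("pics/w1c.png",cv2.resize(i[88:218,250:370],None,fx=4.6,fy=4.6,interpolation=cv2.INTER_CUBIC))
E
```

```text
(no output)
```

View pics/w1c.png

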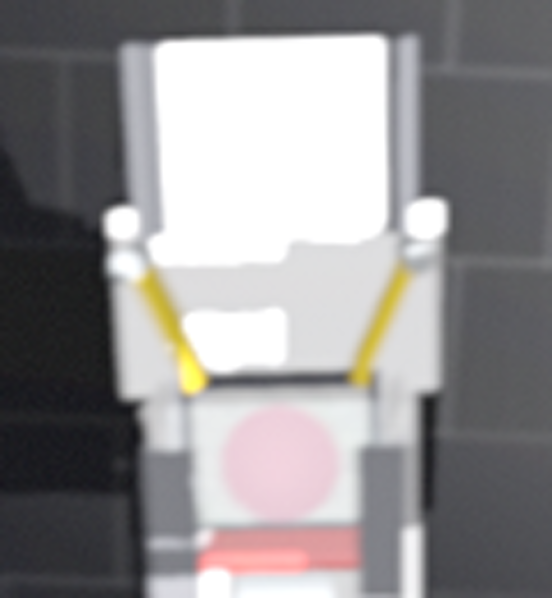

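```bash
python3 - <<'E'
from h import *
import pickle
w,t=pickle.load(open("v1.pkl","rb"))
f=[plane(w,q,.017) for q in [(283.7,97.1),(334.1,96.3)]]
l=[plane(w,q,.044) for q in [(292.8,172.3),(328.3,171.0)]]
for n,x in (("front",f),("lips",l)):
    d=x[1]-x[0]; print(n,np.round(x,4).tolist(),"len",np.linalg.norm(d).round(4),"yaw",np.degrees(np.arctan2(-d[0],d[1])).round(2),"mid",(sum(x)/2).round(4))
v=sum(l)/2-sum(f)/2; print("axis yaw",np.degrees(np.arctan2(v[1],v[0])),np.hypot(*v[:2]))
print("top front",[plane(t,q,.017).round(4) for q in [(297,213),(321,213)]])
for q in [(49,61),(26,32),(12,68),(80,93),(88,67),(47,64)]: print(q,plane(w,q,.038).round(4))
E
```

```text
front [[0.4743, 0.0969, 0.017], [0.4714, 0.1515, 0.017]] len 0.0547 yaw 3.05 mid [0.4729 0.1242 0.017 ]
lips [[0.5512, 0.1101, 0.044], [0.5482, 0.1483, 0.044]] len 0.0383 yaw 4.4 mid [0.5497 0.1292 0.044 ]
axis yaw 3.7027297847044442 0.07698259880445736
top front [array([0.4735, 0.1542, 0.017 ]), array([0.4743, 0.0885, 0.017 ])]
(49, 61) [ 0.4505 -0.1322  0.038 ]
(26, 32) [ 0.4258 -0.1481  0.038 ]
(12, 68) [ 0.4582 -0.1707  0.038 ]
(80, 93) [ 0.4791 -0.1078  0.038 ]
(88, 67) [ 0.4545 -0.0946  0.038 ]
(47, 64) [ 0.4533 -0.1348  0.038 ]
```

The crop shows the floor's front edge at (284,97) and (334,96), and the lip tips at (293,172) and (328,171). The measured spacings match the sizes given. Next I move over the boxes.

Request:
drive_tool(angular=[[0, 0, 0], [0, 0, 0], [0, 0, 0], [0, 0, 0], [0, 0, 0], [0, 0, 0], [0, 0, 0], [0, 0, 0], [0, 0, 0], [0, 0, 0], [0, 0, 0]], delta_pos=[[0.9, -3.7, 0], [0.9, -3.7, 0], [0.9, -3.7, 0], [0.9, -3.7, 0], [0.9, -3.7, 0], [0.9, -3.7, 0], [0.9, -3.7, 0], [0.9, -3.7, 0], [0.9, -3.7, 0], [0, 0, 0], [0, 0, 0]], gripper=[8.7, 8.7, 8.7, 8.7, 8.7, 8.7, 8.7, 8.7, 8.7, 8.7, 8.7])

```text
time_s: 4.7
tool_pos: [0.5051, -0.1876, 0.2007]
tool_rot: [180.0, 0.0, -177.2]
force: [0.6, 0.9, 0.4]
grip_width: 0.0872
grasp_force: 0.0
```

```bash
python3 - <<'E'
from h import *
import pickle
w=eyes.read_camera("wrist"); save(w,"w2"); pickle.dump(w,open("v2.pkl","wb"))
for n in ["box_blue","box_gold"]:
    print(n,[(np.round(d["centre"]).tolist(),round(float(d["p"]),2)) for d in models.search_frame(w,n)][:4])
i=cv2.imread("pics/w2.png"); 
b=plane.__name__
uv=proj(w,[[.447,-.144,.02],[.512,-.293,.02]]).round().astype(int); print(uv)
c=[cv2.resize(cv2.copyMakeBorder(i,60,60,60,60,0)[v:v+120,u:u+120],(400,400),interpolation=cv2.INTER_CUBIC) for u,v in uv]
cv2.imwrite("pics/w2c.png",np.hstack(c))
E
```

```text
box_blue [([365.0, 143.0], 0.93)]
box_gold [([229.0, 192.0], 0.85)]
[[361 139]
 [230 189]]
```

View pics/w2c.png

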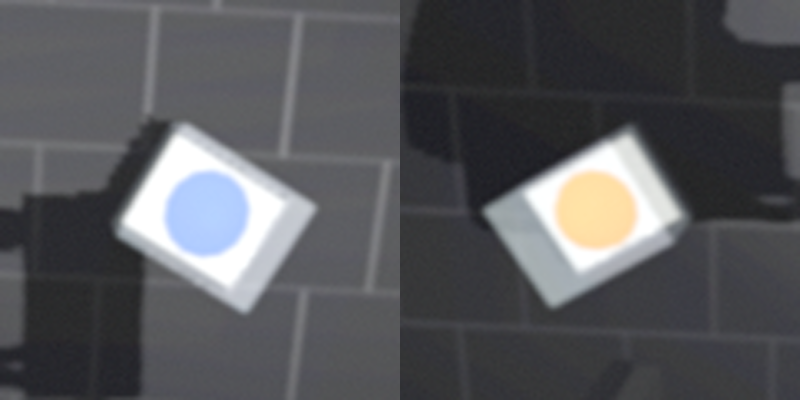

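The left crop is the blue stone (full-image pixel about 363,143), and the right is the golden stone (about 228,192). Both are clear-lidded boxes standing on the mat, so these are the two meant. The teal and green cubes elsewhere have no lids or stones, so they are not.

```bash
cat >> h.py <<'E'
from scipy.optimize import minimize
def boxfit(p,mask,x0,z0=0.0,H=.038,S=4):
    big=cv2.resize(mask.astype(np.uint8),None,fx=S,fy=S,interpolation=cv2.INTER_NEAREST)
    c=np.array([[a*.02,b*.025,h] for a in(-1,1) for b in(-1,1) for h in (z0,z0+H)])
    def f(v):
        a=np.radians(v[2]); M=np.array([[np.cos(a),-np.sin(a)],[np.sin(a),np.cos(a)]])
        X=c.copy(); X[:,:2]=c[:,:2]@M.T+np.array(v[:2])/1000
        h=cv2.convexHull(((proj(p,X)+.5)*S).astype(np.float32))
        im=np.zeros_like(big); cv2.fillConvexPoly(im,np.round(h*16).astype(np.int32),1,shift=4)
        return (im!=big).sum()/S/S
    best=None
    for yaw in range(-90,90,30):
        r=minimize(f,[x0[0]*1000,x0[1]*1000,yaw],method="Nelder-Mead",options=dict(initial_simplex=[[x0[0]*1000+a,x0[1]*1000+b,yaw+g] for a,b,g in [(0,0,0),(5,0,0),(0,5,0),(0,0,15)]]))
        if best is None or r.fun<best.fun: best=r
    return best.x,best.fun,mask.sum()
E
python3 - <<'E'
from h import *
import pickle
w1,t=pickle.load(open("v1.pkl","rb")); w=eyes.read_camera("wrist")
print("blue stone",tri([ray(w1,(53,64)),ray(w,(362.8,142.9))]),"gold",tri([ray(t,(461,201)),ray(w,(228.5,192))]))
for n,x0 in (("box_blue",(.447,-.144)),("box_gold",(.512,-.293))):
    d=models.cut_out(w,n)[0]; print(n,d["p"],d["centre"],boxfit(w,np.array(d["pixels"]),x0))
E
```

```text
blue stone [ 0.4514275  -0.14027443  0.02460469] gold [ 0.50772541 -0.28347489  0.05349537]
box_blue 0.58 [361.7, 145.5] (array([ 451.01975258, -142.59062106,  -28.91890942]), np.float64(119.9375), np.int64(1812))
box_gold 0.84 [222.2, 191.6] (array([ 515.73374572, -297.27649516,   31.96996823]), np.float64(88.625), np.int64(1845))
```

Request:
drive_tool(angular=[[0, 0, 0.11], [0, 0, 0.11], [0, 0, 0.11], [0, 0, 0.11], [0, 0, 0.11], [0, 0, 0], [0, 0, 0], [0, 0, 0], [0, 0, 0], [0, 0, 0], [0, 0, 0]], delta_pos=[[0, 0, 0], [0, 0, 0], [0, 0, 0], [0, 0, 0], [0, 0, 0], [1.73, 0.33, 2], [1.73, 0.33, 2], [1.73, 0.33, 2], [1.73, 0.33, 2], [0, 0, 0], [0, 0, 0]], gripper=[8.7, 8.7, 8.7, 8.7, 8.7, 8.7, 8.7, 8.7, 8.7, 8.7, 8.7])

```text
time_s: 6.1
tool_pos: [0.4515, -0.1424, 0.1211]
tool_rot: [180.0, 0.1, 151.4]
force: [-0.4, 0.3, 0.9]
grip_width: 0.0872
grasp_force: 0.0
```

```bash
python3 - <<'E'
from h import *
w=eyes.read_camera("wrist"); save(w,"w3")
o=telemetry.get_obs(); print(o["tool_pos"],o["tool_rot"])
for d in models.cut_out(w,"box_blue")[:2]: print(d["p"],d["centre"],boxfit(w,np.array(d["pixels"]),(.451,-.143)))
E
```

```text
[ 0.45232948 -0.14297373  0.12178688] [1.79965530e+02 1.41523610e-01 1.51389447e+02]
0.82 [318.0, 210.4] (array([ 451.62947842, -142.96248244,  -28.00385147]), np.float64(96.6875), np.int64(3100))
```

View pics/w3.png

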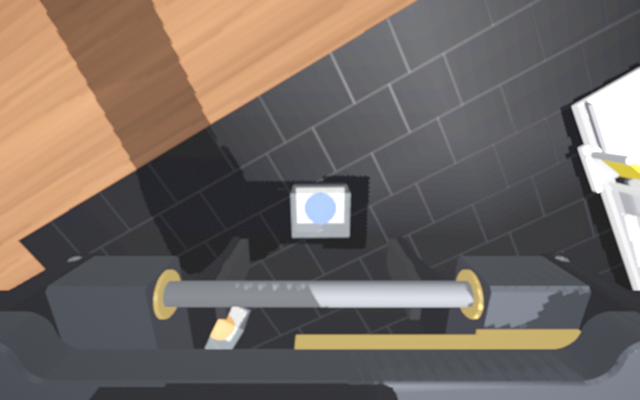

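The blue box sits square and centred between the fingers (291-350, 184-238; fingertips at columns 240 and 400). I descend and grip it.

Request:
drive_tool(angular=[[0, 0, 0], [0, 0, 0], [0, 0, 0], [0, 0, 0], [0, 0, 0], [0, 0, 0], [0, 0, 0], [0, 0, 0], [0, 0, 0], [0, 0, 0], [0, 0, 0], [0, 0, 0], [0, 0, 0]], delta_pos=[[0, 0, 2.3], [0, 0, 2.3], [0, 0, 2.3], [0, 0, 1.5], [0, 0, 0.9], [0, 0, 0], [0, 0, 0], [0, 0, 0], [0, 0, 0], [0, 0, 0], [0, 0, 0], [0, 0, 0], [0, 0, 0]], gripper=[8.7, 8.7, 8.7, 8.7, 8.7, 8.7, 4.6, 4.6, 4.6, 4.6, 4.6, 4.6, 4.6], squeeze=12)

```text
time_s: 7.5
tool_pos: [0.4511, -0.1424, 0.0278]
tool_rot: [180.0, 0.0, 151.4]
force: [-0.1, 0.9, 0.9]
grip_width: 0.0499
grasp_force: 12.0
```

Request:
drive_tool(angular=[[0, 0, 0], [0, 0, 0], [0, 0, 0], [0, 0, 0], [0, 0, 0], [0, 0, 0], [0, 0, 0], [0, 0, 0], [0, 0, 0], [0, 0, 0], [0, 0, -0.1128], [0, 0, -0.1128], [0, 0, -0.1128], [0, 0, -0.1128], [0, 0, -0.1128], [0, 0, 0], [0, 0, 0]], delta_pos=[[0, 0, -2], [0, 0, -4], [0, 0, -3], [1, 3.28, 0], [1, 3.28, 0], [1, 3.28, 0], [1, 3.28, 0], [1, 3.28, 0], [1, 3.28, 0], [1, 3.28, 0], [1, 3.28, 0], [0, 0, 0], [0, 0, 0], [0, 0, 0], [0, 0, 0], [0, 0, 0], [0, 0, 0]], gripper=[4.6, 4.6, 4.6, 4.6, 4.6, 4.6, 4.6, 4.6, 4.6, 4.6, 4.6, 4.6, 4.6, 4.6, 4.6, 4.6, 4.6])

```text
time_s: 9.2
tool_pos: [0.5062, 0.126, 0.1174]
tool_rot: [-180.0, -0.0, -176.5]
force: [0.6, 0.3, -0.1]
grip_width: 0.0501
grasp_force: 12.0
```

```bash
python3 - <<'E'
from h import *
import pickle
w=eyes.read_camera("wrist"); save(w,"w4");pickle.dump(w,open("v4.pkl","wb"))
o=telemetry.get_obs(); print(o["tool_pos"],o["tool_rot"],o["grip_width"],o["grasp_force"])
# expected features
a=np.radians(3.7); ex=np.array([np.cos(a),np.sin(a)]); ey=np.array([-ex[1],ex[0]]); m=np.array([.4729,.1242])+.078*ex
D=lambda x,y,z: [*(m+ex*x+ey*y),z]
print(proj(w,[D(-.078,.026,.017),D(-.078,-.026,.017),D(-.002,.02,.044),D(-.002,-.02,.044),D(-.03,.033,.044),D(-.03,-.033,.044)]).round(1))
i=cv2.imread("pics/w4.png"); cv2.imwrite("pics/w4c.png",cv2.resize(i[60:310,190:450],None,fx=2.3,fy=2.3,interpolation=cv2.INTER_CUBIC))
E
```

```text
[0.50624435 0.12594393 0.11742916] [-1.79996089e+02 -1.49060466e-02 -1.76462071e+02] 0.04978421202448026 11.99997493706178
[[350.1 173.3]
 [291.  173.5]
 [343.8 265.6]
 [297.9 265.7]
 [360.1 236. ]
 [281.6 236.2]]
```

View pics/w4c.png

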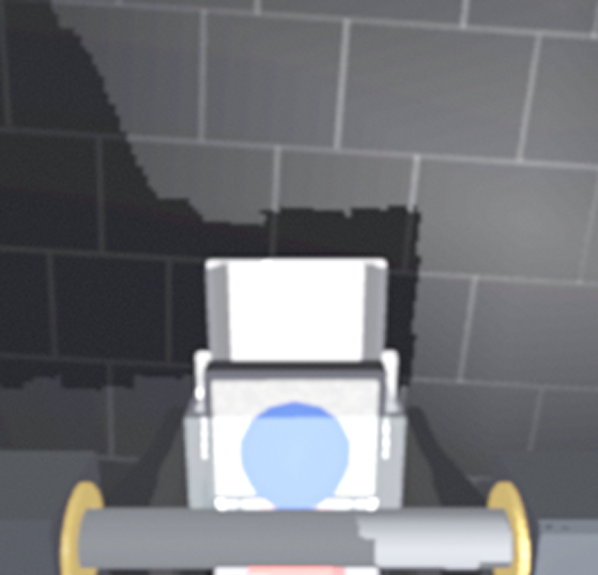

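The crop shows the held box centred over the apron: floor front corners are at full-image (289,172) and (349,172), with the box's midline within 1 px. I set down about 6 mm further back so the fingers stay clear of the lip posts.

Request:
drive_tool(angular=[[0, 0, 0], [0, 0, 0], [0, 0, 0], [0, 0, 0], [0, 0, 0], [0, 0, 0], [0, 0, 0], [0, 0, 0], [0, 0, 0]], delta_pos=[[0.6, 0, 1.2], [0, 0, 2.2], [0, 0, 1.7], [0, 0, 1.0], [0, 0, 0.6], [0, 0, 0.3], [0, 0, 0.15], [0, 0, 0], [0, 0, 0]], gripper=[4.6, 4.6, 4.6, 4.6, 4.6, 4.6, 4.6, 4.6, 4.6])

```text
time_s: 10.15
tool_pos: [0.5009, 0.1258, 0.0466]
tool_rot: [180.0, 0.1, -176.3]
force: [-0.2, -1.3, -1.4]
grip_width: 0.0496
grasp_force: 12.0
```

Request:
drive_tool(angular=[[0, 0, 0], [0, 0, 0], [0, 0, 0], [0, 0, 0]], delta_pos=[[0, 0, 0.06], [0, 0, 0.06], [0, 0, 0], [0, 0, 0]], gripper=[4.6, 4.6, 4.6, 4.6])

```text
time_s: 10.55
tool_pos: [0.5004, 0.1257, 0.0449]
tool_rot: [180.0, 0.0, -176.3]
force: [0.8, -0.1, -0.7]
grip_width: 0.0501
grasp_force: 12.0
```

Request:
drive_tool(angular=[[0, 0, 0], [0, 0, 0], [0, 0, 0], [0, 0, 0], [0, 0, 0], [0, 0, 0], [0, 0, 0], [0, 0, 0], [0, 0, 0], [0, 0, 0], [0, 0, 0], [0, 0, 0], [0, 0, 0], [0, 0, 0], [0, 0, 0]], delta_pos=[[0, 0, 0], [0, 0, 0], [0, 0, 0], [0, 0, -1.5], [0, 0, -3], [1.2, 0, 0], [1.2, 0, 0], [1.2, 0, 0], [0, 0, 0], [0, 0, 0], [0, 0, 0], [0, 0, 0], [0, 0, 0], [0, 0, 0], [0, 0, 0]], gripper=[6.4, 6.4, 6.4, 6.4, 6.4, 6.4, 6.4, 0, 0, 0, 0, 0, 0, 0, 0])

```text
time_s: 12.05
tool_pos: [0.4646, 0.1234, 0.0898]
tool_rot: [180.0, 0.0, -176.3]
force: [-0.1, 0.7, 0.8]
grip_width: 0.008
grasp_force: 0.0
```

```bash
python3 - <<'E'
from h import *
import pickle
w=eyes.read_camera("wrist"); save(w,"w5");pickle.dump(w,open("v5.pkl","wb"))
o=telemetry.get_obs(); print(o["tool_pos"],o["tool_rot"],o["grip_width"],o["force"])
print(proj(w,[[*np.array(o["tool_pos"])-[0,0,.014]]]).round(1))
i=cv2.imread("pics/w5.png"); cv2.imwrite("pics/w5c.png",cv2.resize(i[150:400,190:450],None,fx=2.3,fy=2.3,interpolation=cv2.INTER_CUBIC))
E
```

```text
[0.46452062 0.12335715 0.08984118] [ 1.79999503e+02  1.75813026e-03 -1.76323954e+02] 0.004865434461514231 [-0.06868762  0.97186768  0.51441079]
[[320.9 253.5]]
```

View pics/w5c.png

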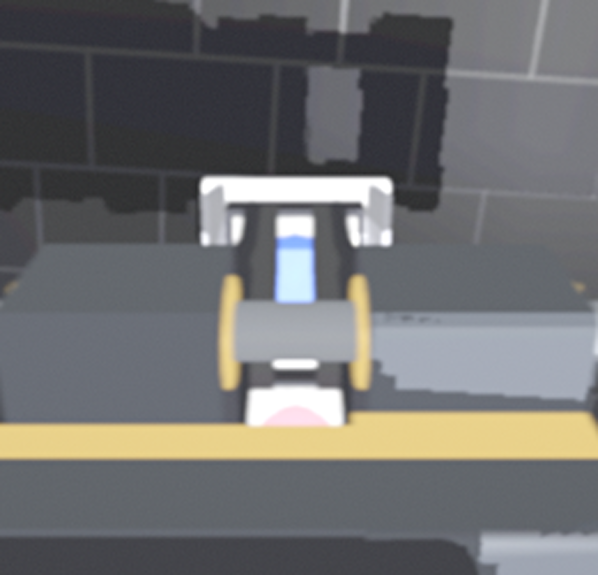

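The blue box stands on the apron behind the closing fingers, and everything lies along the midline (column about 296 of the crop). I lower behind it and start pushing.

Request:
drive_tool(angular=[[0, 0, 0], [0, 0, 0], [0, 0, 0], [0, 0, 0], [0, 0, 0], [0, 0, 0], [0, 0, 0], [0, 0, 0], [0, 0, 0], [0, 0, 0], [0, 0, 0], [0, 0, 0], [0, 0, 0]], delta_pos=[[0, 0, 1.5], [0, 0, 2], [0, 0, 1.3], [0, 0, 0.5], [0, 0, 0], [-0.2, 0, 0], [-0.2, 0, 0], [-0.2, 0, 0], [-0.2, 0, 0], [-0.2, 0, 0], [-0.2, 0, 0], [0, 0, 0], [0, 0, 0]], gripper=[0, 0, 0, 0, 0, 0, 0, 0, 0, 0, 0, 0, 0], squeeze=30)

```text
time_s: 13.4
tool_pos: [0.4766, 0.1241, 0.0369]
tool_rot: [180.0, 0.0, -176.3]
force: [0.5, -0.1, -0.7]
grip_width: 0.0006
grasp_force: 0.0
```

Request:
drive_tool(angular=[[0, 0, 0], [0, 0, 0], [0, 0, 0], [0, 0, 0], [0, 0, 0], [0, 0, 0], [0, 0, 0]], delta_pos=[[-0.15, 0, 0], [-0.15, 0, 0], [-0.15, 0, 0], [-0.15, 0, 0], [-0.15, 0, 0], [-0.15, 0, 0], [0, 0, 0]], gripper=[0, 0, 0, 0, 0, 0, 0])

```text
time_s: 14.1
tool_pos: [0.4841, 0.1249, 0.0366]
tool_rot: [180.0, -0.2, -176.3]
force: [-6.0, -0.1, 2.9]
grip_width: 0.0006
grasp_force: 2.4
```

Request:
drive_tool(angular=[[0, 0, 0], [0, 0, 0], [0, 0, 0], [0, 0, 0]], delta_pos=[[-0.15, 0, 0], [-0.15, 0, 0], [-0.15, 0, 0], [0, 0, 0]], gripper=[0, 0, 0, 0])

```text
time_s: 14.5
tool_pos: [0.487, 0.125, 0.0364]
tool_rot: [-180.0, -0.4, -176.3]
force: [-9.3, 0.0, 7.0]
grip_width: 0.0003
grasp_force: 4.4
```

Request:
drive_tool(angular=[[0, 0, 0], [0, 0, 0], [0, 0, 0], [0, 0, 0]], delta_pos=[[-0.15, 0, 0], [-0.15, 0, 0], [-0.15, 0, 0], [0, 0, 0]], gripper=[0, 0, 0, 0])

```text
time_s: 14.9
tool_pos: [0.4914, 0.1253, 0.0363]
tool_rot: [-180.0, -0.4, -176.3]
force: [-9.2, 0.2, 6.8]
grip_width: 0.0006
grasp_force: 4.4
```

Request:
drive_tool(angular=[[0, 0, 0], [0, 0, 0], [0, 0, 0], [0, 0, 0]], delta_pos=[[-0.15, 0, -0.04], [-0.15, 0, -0.04], [-0.15, 0, -0.04], [0, 0, 0]], gripper=[0, 0, 0, 0])

```text
time_s: 15.3
tool_pos: [0.4969, 0.1255, 0.037]
tool_rot: [-180.0, -0.2, -176.3]
force: [-5.9, 0.2, -0.5]
grip_width: 0.0003
grasp_force: 2.3
```

Request:
drive_tool(angular=[[0, 0, 0], [0, 0, 0], [0, 0, 0], [0, 0, 0]], delta_pos=[[-0.15, 0, 0], [-0.15, 0, 0], [-0.15, 0, 0], [0, 0, 0]], gripper=[0, 0, 0, 0])

```text
time_s: 15.7
tool_pos: [0.5047, 0.1257, 0.0385]
tool_rot: [-180.0, 0.1, -176.3]
force: [-0.6, -0.6, -0.5]
grip_width: 0.0
grasp_force: 0.5
```

Request:
drive_tool(angular=[[0, 0, 0], [0, 0, 0], [0, 0, 0], [0, 0, 0], [0, 0, 0], [0, 0, 0]], delta_pos=[[-0.15, 0, 0.03], [-0.15, 0, 0.03], [-0.15, 0, 0.03], [-0.15, 0, 0], [-0.15, 0, 0], [0, 0, 0]], gripper=[0, 0, 0, 0, 0, 0])

```text
time_s: 16.3
tool_pos: [0.5104, 0.1261, 0.0369]
tool_rot: [-180.0, -0.1, -176.3]
force: [-3.0, -1.4, 0.1]
grip_width: 0.0005
grasp_force: 1.9
```

Request:
drive_tool(angular=[[0, 0, 0], [0, 0, 0], [0, 0, 0], [0, 0, 0], [0, 0, 0], [0, 0, 0]], delta_pos=[[-0.15, 0, 0], [-0.15, 0, 0], [-0.15, 0, 0], [-0.15, 0, 0], [-0.15, 0, 0], [0, 0, 0]], gripper=[0, 0, 0, 0, 0, 0])

```text
time_s: 16.9
tool_pos: [0.5184, 0.127, 0.037]
tool_rot: [180.0, -0.0, -176.3]
force: [-4.3, -1.5, -0.2]
grip_width: 0.0006
grasp_force: 2.1
```

Request:
drive_tool(angular=[[0, 0, 0], [0, 0, 0], [0, 0, 0], [0, 0, 0], [0, 0, 0], [0, 0, 0], [0, 0, 0], [0, 0, 0], [0, 0, 0]], delta_pos=[[-0.2, 0, 0], [-0.2, 0, 0], [-0.2, 0, 0], [-0.2, 0, 0], [-0.2, 0, 0], [-0.2, 0, 0], [-0.2, 0, 0], [-0.2, 0, 0], [0, 0, 0]], gripper=[0, 0, 0, 0, 0, 0, 0, 0, 0])

```text
time_s: 17.8
tool_pos: [0.5348, 0.1278, 0.0372]
tool_rot: [-180.0, 0.0, -176.3]
force: [-3.3, -0.4, -1.7]
grip_width: 0.0005
grasp_force: 1.7
```

Request:
drive_tool(angular=[[0, 0, 0], [0, 0, 0], [0, 0, 0], [0, 0, 0]], delta_pos=[[-0.15, 0, 0], [-0.15, 0, 0], [-0.15, 0, 0], [0, 0, 0]], gripper=[0, 0, 0, 0])

```text
time_s: 18.2
tool_pos: [0.5392, 0.1281, 0.0372]
tool_rot: [-180.0, 0.0, -176.3]
force: [-4.0, -1.5, -1.1]
grip_width: 0.0004
grasp_force: 1.8
```

Request:
drive_tool(angular=[[0, 0, 0], [0, 0, 0], [0, 0, 0]], delta_pos=[[-0.15, 0, 0], [-0.15, 0, 0], [0, 0, 0]], gripper=[0, 0, 0])

```text
time_s: 18.5
tool_pos: [0.5421, 0.1283, 0.0372]
tool_rot: [-180.0, 0.0, -176.3]
force: [-4.2, -0.7, -2.4]
grip_width: 0.0003
grasp_force: 1.9
```

```bash
python3 - <<'E'
from h import *
import pickle
w=eyes.read_camera("wrist"); t=eyes.read_camera("top"); save(w,"w6");pickle.dump((w,t),open("v6.pkl","wb"))
i=cv2.imread("pics/w6.png"); a=cv2.resize(i[150:400,190:450],None,fx=2.3,fy=2.3,interpolation=cv2.INTER_CUBIC)
cv2.imwrite("pics/w6c.png",a)
E
```

```text
(no output)
```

View pics/w6c.png

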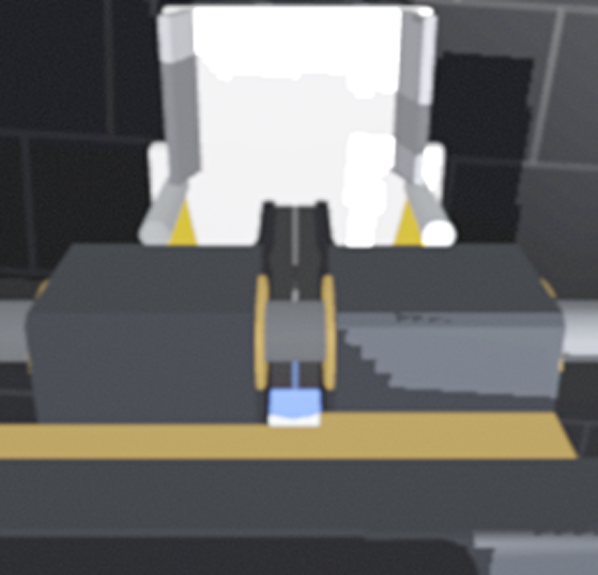

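The floor's front edge is at full-image (274,153)-(365,153), the fingers are on the midline, and the blue stone is ahead of them.

```bash
python3 - <<'E'
from h import *
import pickle
w,t=pickle.load(open("v6.pkl","rb")); w4=pickle.load(open("v4.pkl","rb"))
print([plane(w,(u,153.5),.017).round(4).tolist() for u in (274,365)],[plane(w4,(u,172.2),.017).round(4).tolist() for u in (289,349)])
E
```

```text
[[0.4824, 0.0969, 0.017], [0.479, 0.1499, 0.017]] [[0.4736, 0.0965, 0.017], [0.4703, 0.1491, 0.017]]
```

Request:
drive_tool(angular=[[0, 0, 0], [0, 0, 0], [0, 0, 0], [0, 0, 0], [0, 0, 0], [0, 0, 0]], delta_pos=[[-0.15, 0, 0.02], [-0.15, -0.03, 0.02], [-0.15, -0.03, 0], [-0.15, 0, 0], [-0.15, 0, 0], [0, 0, 0]], gripper=[0, 0, 0, 0, 0, 0])

```text
time_s: 19.2
tool_pos: [0.5496, 0.1286, 0.0369]
tool_rot: [180.0, 0.0, -176.3]
force: [-4.2, -0.9, -0.2]
grip_width: 0.0008
grasp_force: 2.0
```

Request:
drive_tool(angular=[[0, 0, 0], [0, 0, 0], [0, 0, 0]], delta_pos=[[-0.13, 0, 0], [-0.13, 0, 0], [0, 0, 0]], gripper=[0, 0, 0])

```text
time_s: 19.5
tool_pos: [0.5519, 0.1287, 0.0368]
tool_rot: [180.0, -0.0, -176.3]
force: [-3.7, 0.5, -0.1]
grip_width: 0.0
grasp_force: 2.4
```

Request:
drive_tool(angular=[[0, 0, 0], [0, 0, 0], [0, 0, 0]], delta_pos=[[-0.12, 0, 0], [-0.12, 0, 0], [0, 0, 0]], gripper=[0, 0, 0])

```text
time_s: 19.8
tool_pos: [0.5542, 0.1287, 0.0368]
tool_rot: [180.0, -0.0, -176.3]
force: [-5.2, -0.7, -0.2]
grip_width: 0.0004
grasp_force: 2.5
```

Request:
drive_tool(angular=[[0, 0, 0], [0, 0, 0], [0, 0, 0], [0, 0, 0], [0, 0, 0], [0, 0, 0], [0, 0, 0], [0, 0, 0], [0, 0, 0], [0, 0, 0]], delta_pos=[[-0.12, 0, 0], [0, 0, 0], [0.5, 0, 0], [1, 0, 0], [1.5, 0, 0], [1.5, 0, 0], [1.5, 0, -3], [0, 0, -4], [0, 0, -4], [0, 0, 0]], gripper=[0, 0, 0, 0, 0, 0, 0, 0, 0, 8.7])

```text
time_s: 20.8
tool_pos: [0.5005, 0.1262, 0.1538]
tool_rot: [179.8, 0.9, -176.3]
force: [0.6, -0.5, 0.6]
grip_width: 0.0036
grasp_force: 0.0
```

```bash
python3 - <<'E'
from h import *
import pickle
w=eyes.read_camera("wrist"); save(w,"w7");pickle.dump(w,open("v7.pkl","wb"))
o=telemetry.get_obs(); print(o["tool_pos"],o["tool_rot"],o["force"])
i=cv2.imread("pics/w7.png"); cv2.imwrite("pics/w7c.png",cv2.resize(i[130:300,230:410],None,fx=3.5,fy=3.5,interpolation=cv2.INTER_CUBIC))
E
```

```text
[0.49883388 0.12575222 0.15094896] [ 179.82705002    0.59908422 -176.32114119] [ 0.44149157  0.10869315 -0.4655071 ]
```

View pics/w7c.png

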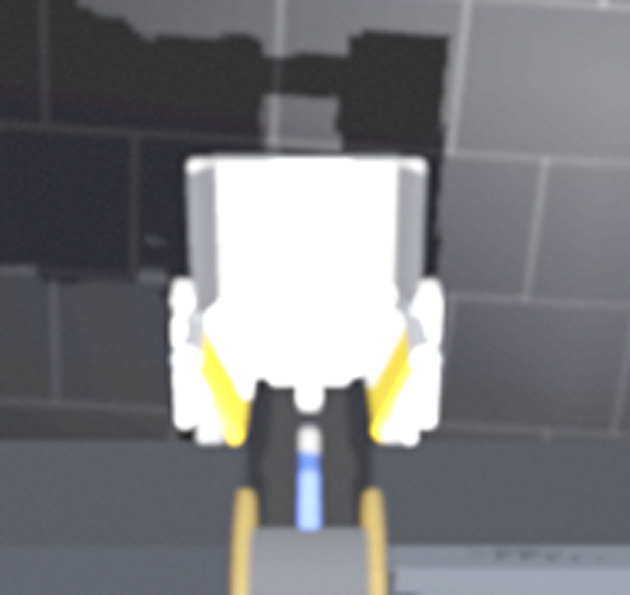

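Both yellow lips have closed behind the blue box, with tips at crop (235,440) and (378,440), which is the closed spacing. On to the golden box.

Request:
drive_tool(angular=[[0, 0, 0], [0, 0, 0], [0, 0, 0], [0, 0, 0], [0, 0, 0], [0, 0, 0], [0, 0, 0], [0, 0, 0], [0, 0, 0], [0, 0, 0], [0, 0, 0], [0, 0, 0], [0, 0, 0.1471], [0, 0, 0.1471], [0, 0, 0.1471], [0, 0, 0.1471], [0, 0, 0.1471], [0, 0, 0.1471], [0, 0, 0.1471], [0, 0, 0.1471]], delta_pos=[[0.09, -3.53, 0.25], [0.09, -3.53, 0.25], [0.09, -3.53, 0.25], [0.09, -3.53, 0.25], [0.09, -3.53, 0.25], [0.09, -3.53, 0.25], [0.09, -3.53, 0.25], [0.09, -3.53, 0.25], [0.09, -3.53, 0.25], [0.09, -3.53, 0.25], [0.09, -3.53, 0.25], [0.09, -3.53, 0.25], [0, 0, 0], [0, 0, 0], [0, 0, 0], [0, 0, 0], [0, 0, 0], [0, 0, 0], [0, 0, 0], [0, 0, 0]], gripper=[8.7, 8.7, 8.7, 8.7, 8.7, 8.7, 8.7, 8.7, 8.7, 8.7, 8.7, 8.7, 8.7, 8.7, 8.7, 8.7, 8.7, 8.7, 8.7, 8.7])

```text
time_s: 22.85
tool_pos: [0.5119, -0.2987, 0.1159]
tool_rot: [-180.0, 0.0, 115.9]
force: [0.2, 0.4, -0.0]
grip_width: 0.0868
grasp_force: 0.0
```

Request:
drive_tool(angular=[[0, 0, 0.1471], [0, 0, 0.1471], [0, 0, 0.1471], [0, 0, 0.1471], [0, 0, 0.1471], [0, 0, 0.1471], [0, 0, 0.1471], [0, 0, 0.1471], [0, 0, 0.1471], [0, 0, 0.1471], [0, 0, 0], [0, 0, 0]], delta_pos=[[0, 0, 0], [0, 0, 0], [0, 0, 0], [0, 0, 0], [0, 0, 0], [0, 0, 0], [0, 0, 0], [0, 0, 0], [0, 0, 0], [0, 0, 0], [0, 0, 0], [0, 0, 0]], gripper=[8.7, 8.7, 8.7, 8.7, 8.7, 8.7, 8.7, 8.7, 8.7, 8.7, 8.7, 8.7])

```text
time_s: 24.05
tool_pos: [0.5119, -0.2986, 0.1162]
tool_rot: [180.0, 0.0, 32.2]
force: [0.4, 0.8, 0.4]
grip_width: 0.0871
grasp_force: 0.0
```

```bash
python3 - <<'E'
from h import *
import pickle
w=eyes.read_camera("wrist"); save(w,"w8")
o=telemetry.get_obs(); print(o["tool_pos"],o["tool_rot"],np.round(o["qpos"],1))
for d in models.cut_out(w,"box_gold")[:2]: print(d["p"],d["centre"],boxfit(w,np.array(d["pixels"]),(.5157,-.297)))
m=pickle.load(open("v7.pkl","rb")); print([plane(m,(u,175.7),.017).round(4).tolist() for u in (291.7,343.7)],[plane(m,q,.044).round(4).tolist() for q in [(230+235/3.5,130+440/3.5),(230+378/3.5,130+440/3.5)]])
E
```

```text
[ 0.511932   -0.29857948  0.11632763] [1.79992316e+02 1.33119285e-02 3.21479702e+01] [-17.7  24.4  56.3 101.4 -22.1  66.1 -12.4]
0.98 [315.6, 204.7] (array([ 514.58030046, -295.65978903,   32.05985945]), np.float64(76.1875), np.int64(3261))
[[0.4809, 0.097, 0.017], [0.4776, 0.1494, 0.017]] [[0.5564, 0.1073, 0.044], [0.5538, 0.1484, 0.044]]
```

Request:
drive_tool(angular=[[0, 0, 0], [0, 0, 0], [0, 0, 0], [0, 0, 0], [0, 0, 0], [0, 0, 0], [0, 0, 0], [0, 0, 0], [0, 0, 0], [0, 0, 0], [0, 0, 0], [0, 0, 0], [0, 0, 0]], delta_pos=[[0.38, -0.1, 1.8], [0, 0, 2.3], [0, 0, 2.3], [0, 0, 1.5], [0, 0, 0.9], [0, 0, 0], [0, 0, 0], [0, 0, 0], [0, 0, 0], [0, 0, 0], [0, 0, 0], [0, 0, 0], [0, 0, 0]], gripper=[8.7, 8.7, 8.7, 8.7, 8.7, 8.7, 4.6, 4.6, 4.6, 4.6, 4.6, 4.6, 4.6], squeeze=12)

```text
time_s: 25.45
tool_pos: [0.5148, -0.2956, 0.0289]
tool_rot: [-180.0, -0.0, 32.0]
force: [-0.7, 1.1, 1.8]
grip_width: 0.05
grasp_force: 12.0
```

```bash
python3 - <<'E'
from h import *
o=telemetry.get_obs(); print(o["tool_pos"],o["tool_rot"],np.round(o["qpos"],1))
E
```

```text
[ 0.51480892 -0.2956319   0.02892246] [-1.79987930e+02 -1.92988347e-02  3.19772496e+01] [-13.8  30.8  51.5 105.  -28.2  58.   -8.8]
```

Request:
drive_tool(angular=[[0, 0, 0], [0, 0, 0], [0, 0, 0], [0, 0, -0.147], [0, 0, -0.147], [0, 0, -0.147], [0, 0, -0.147], [0, 0, -0.147], [0, 0, -0.147], [0, 0, -0.147], [0, 0, -0.147], [0, 0, -0.147], [0, 0, -0.147], [0, 0, -0.147], [0, 0, -0.147], [0, 0, -0.147], [0, 0, -0.147], [0, 0, -0.147], [0, 0, -0.147], [0, 0, -0.147]], delta_pos=[[0, 0, -2], [0, 0, -4], [0, 0, -3], [0, 0, 0], [0, 0, 0], [0, 0, 0], [0, 0, 0], [0, 0, 0], [0, 0, 0], [0, 0, 0], [0, 0, 0], [0, 0, 0], [0, 0, 0], [0, 0, 0], [0, 0, 0], [0, 0, 0], [0, 0, 0], [0, 0, 0], [0, 0, 0], [0, 0, 0]], gripper=[4.6, 4.6, 4.6, 4.6, 4.6, 4.6, 4.6, 4.6, 4.6, 4.6, 4.6, 4.6, 4.6, 4.6, 4.6, 4.6, 4.6, 4.6, 4.6, 4.6])

```text
time_s: 27.45
tool_pos: [0.5144, -0.2958, 0.1184]
tool_rot: [180.0, -0.0, 175.5]
force: [-1.6, -1.3, -0.2]
grip_width: 0.0499
grasp_force: 12.0
```

Request:
drive_tool(angular=[[0, 0, -0.147], [0, 0, 0], [0, 0, 0], [0, 0, 0], [0, 0, 0], [0, 0, 0], [0, 0, 0], [0, 0, 0], [0, 0, 0], [0, 0, 0], [0, 0, 0], [0, 0, 0], [0, 0, 0], [0, 0, 0], [0, 0, 0]], delta_pos=[[0, 0, 0], [-0.15, 3.5, 0], [-0.15, 3.5, 0], [-0.15, 3.5, 0], [-0.15, 3.5, 0], [-0.15, 3.5, 0], [-0.15, 3.5, 0], [-0.15, 3.5, 0], [-0.15, 3.5, 0], [-0.15, 3.5, 0], [-0.15, 3.5, 0], [-0.15, 3.5, 0], [-0.15, 3.5, 0], [0, 0, 0], [0, 0, 0]], gripper=[4.6, 4.6, 4.6, 4.6, 4.6, 4.6, 4.6, 4.6, 4.6, 4.6, 4.6, 4.6, 4.6, 4.6, 4.6])

```text
time_s: 28.95
tool_pos: [0.5062, 0.125, 0.1184]
tool_rot: [-180.0, -0.0, -176.3]
force: [-0.7, -0.5, -1.3]
grip_width: 0.0499
grasp_force: 12.0
```

```bash
python3 - <<'E'
from h import *
import pickle
w=eyes.read_camera("wrist"); save(w,"w9");pickle.dump(w,open("v9.pkl","wb"))
o=telemetry.get_obs(); print(o["tool_pos"],o["tool_rot"],np.round(o["qpos"],1),o["grasp_force"],o["grip_width"])
print(proj(w,[[.4809,.097,.017],[.4776,.1494,.017]]).round(1))
# bright floor row/col edges near front edge
g=w["pixels"].astype(int).sum(2)
print(g[160:200:2,320].tolist()); print([int(x) for x in np.where(g[182]>690)[0]][:200:1][:3],[int(x) for x in np.where(g[182]>690)[0]][-3:])
print(g[182,280:362:1].tolist())
E
```

```text
[0.50635712 0.12367312 0.1184596 ] [-1.79948536e+02 -2.72248162e-02 -1.76437187e+02] [-27.8   8.1  12.  110.   -1.8  62.2  78.5] 11.999548231833614 0.050539685563698124
[[290.7 180.1]
 [349.6 180.2]]
[155, 153, 153, 148, 153, 143, 143, 170, 174, 243, 595, 765, 765, 765, 765, 765, 765, 765, 765, 765]
[282, 283, 284] [354, 355, 356]
[461, 674, 765, 765, 765, 751, 707, 672, 657, 681, 739, 765, 765, 765, 765, 765, 765, 765, 765, 765, 765, 765, 765, 765, 765, 765, 765, 765, 765, 765, 765, 765, 765, 765, 765, 765, 765, 765, 765, 765, 765, 765, 765, 765, 765, 765, 765, 765, 765, 765, 765, 765, 765, 765, 765, 765, 765, 765, 765, 765, 765, 765, 765, 765, 765, 765, 765, 765, 744, 700, 687, 700, 726, 757, 765, 765, 765, 668, 474, 241, 139, 142]
```

Request:
drive_tool(angular=[[0, 0, 0], [0, 0, 0], [0, 0, 0], [0, 0, 0], [0, 0, 0], [0, 0, 0], [0, 0, 0], [0, 0, 0], [0, 0, 0]], delta_pos=[[0, 0, 1.2], [0, 0, 2.2], [0, 0, 1.7], [0, 0, 1.0], [0, 0, 0.6], [0, 0, 0.3], [0, 0, 0.15], [0, 0, 0], [0, 0, 0]], gripper=[4.6, 4.6, 4.6, 4.6, 4.6, 4.6, 4.6, 4.6, 4.6])

```text
time_s: 29.9
tool_pos: [0.507, 0.1247, 0.0479]
tool_rot: [180.0, 0.1, -176.4]
force: [-0.1, 0.3, -1.1]
grip_width: 0.0497
grasp_force: 12.0
```

Request:
drive_tool(angular=[[0, 0, 0], [0, 0, 0], [0, 0, 0], [0, 0, 0], [0, 0, 0]], delta_pos=[[0, 0, 0.06], [0, 0, 0.06], [0, 0, 0.05], [0, 0, 0], [0, 0, 0]], gripper=[4.6, 4.6, 4.6, 4.6, 4.6])

```text
time_s: 30.4
tool_pos: [0.5065, 0.1245, 0.0456]
tool_rot: [180.0, 0.0, -176.4]
force: [0.1, 0.1, -1.3]
grip_width: 0.0497
grasp_force: 12.0
```

Request:
drive_tool(angular=[[0, 0, 0], [0, 0, 0], [0, 0, 0], [0, 0, 0], [0, 0, 0], [0, 0, 0], [0, 0, 0], [0, 0, 0], [0, 0, 0], [0, 0, 0], [0, 0, 0], [0, 0, 0], [0, 0, 0], [0, 0, 0], [0, 0, 0], [0, 0, 0], [0, 0, 0]], delta_pos=[[0, 0, 0.05], [0, 0, 0], [0, 0, 0], [0, 0, 0], [0, 0, 0], [0, 0, -1.5], [0, 0, -3], [1.2, 0, 0], [1.2, 0, 0], [1.2, 0, 0], [0, 0, 0], [0, 0, 0], [0, 0, 0], [0, 0, 0], [0, 0, 0], [0, 0, 0], [0, 0, 0]], gripper=[4.6, 4.6, 6.4, 6.4, 6.4, 6.4, 6.4, 6.4, 6.4, 0, 0, 0, 0, 0, 0, 0, 0])

```text
time_s: 32.1
tool_pos: [0.4707, 0.1223, 0.09]
tool_rot: [-180.0, -0.0, -176.4]
force: [-0.1, -0.5, 0.2]
grip_width: 0.008
grasp_force: 0.0
```

```bash
python3 - <<'E'
from h import *
w=eyes.read_camera("wrist"); save(w,"w10")
o=telemetry.get_obs(); print(o["tool_pos"],o["tool_rot"],o["grip_width"])
for d in models.search_frame(w,"box_gold"): print(d)
g=w["pixels"].astype(int).sum(2); print(g[218:240:1,320].tolist(),g[236,270:370].tolist())
E
```

```text
[0.47063427 0.12226609 0.09001457] [-1.79999430e+02 -3.75965542e-04 -1.76426290e+02] 0.0049860717850769625
{'centre': [317.6, 248.3], 'p': 0.92}
[157, 158, 179, 200, 195, 177, 232, 331, 384, 439, 620, 765, 765, 765, 765, 765, 765, 730, 479, 258, 243, 327] [159, 160, 173, 179, 173, 177, 164, 169, 312, 496, 592, 595, 559, 537, 537, 539, 541, 540, 530, 516, 516, 504, 484, 479, 481, 479, 482, 479, 478, 481, 477, 480, 478, 483, 478, 480, 480, 481, 481, 480, 477, 478, 481, 479, 480, 479, 479, 480, 477, 479, 479, 479, 481, 481, 478, 480, 477, 480, 480, 478, 480, 479, 480, 481, 480, 479, 481, 480, 481, 481, 478, 481, 478, 478, 480, 473, 493, 683, 765, 765, 765, 765, 654, 539, 535, 541, 539, 536, 545, 563, 563, 491, 348, 199, 143, 156, 159, 158, 153, 160]
```

Request:
drive_tool(angular=[[0, 0, 0], [0, 0, 0], [0, 0, 0], [0, 0, 0], [0, 0, 0], [0, 0, 0], [0, 0, 0], [0, 0, 0], [0, 0, 0], [0, 0, 0], [0, 0, 0], [0, 0, 0], [0, 0, 0], [0, 0, 0], [0, 0, 0]], delta_pos=[[0, 0, 1.5], [0, 0, 2], [0, 0, 1.3], [0, 0, 0.5], [0, 0, 0], [-0.2, 0, 0], [-0.2, 0, 0], [-0.2, 0, 0], [-0.2, 0, 0], [-0.2, 0, 0], [-0.2, 0, 0], [-0.15, 0, 0], [-0.15, 0, 0], [0, 0, 0], [0, 0, 0]], gripper=[0, 0, 0, 0, 0, 0, 0, 0, 0, 0, 0, 0, 0, 0, 0], squeeze=30)

```text
time_s: 33.7
tool_pos: [0.4858, 0.1232, 0.0371]
tool_rot: [180.0, 0.0, -176.4]
force: [0.1, -0.7, -0.1]
grip_width: 0.0003
grasp_force: 0.0
```

Request:
drive_tool(angular=[[0, 0, 0], [0, 0, 0], [0, 0, 0], [0, 0, 0]], delta_pos=[[-0.15, 0, 0], [-0.15, 0, 0], [-0.15, 0, -0.02], [0, 0, 0]], gripper=[0, 0, 0, 0])

```text
time_s: 34.1
tool_pos: [0.49, 0.1236, 0.0372]
tool_rot: [180.0, -0.0, -176.4]
force: [-0.7, -0.3, -0.0]
grip_width: 0.0002
grasp_force: 0.3
```

Request:
drive_tool(angular=[[0, 0, 0], [0, 0, 0], [0, 0, 0], [0, 0, 0]], delta_pos=[[-0.15, 0, -0.03], [-0.15, 0, -0.03], [-0.15, 0, -0.02], [0, 0, 0]], gripper=[0, 0, 0, 0])

```text
time_s: 34.5
tool_pos: [0.4918, 0.1239, 0.0374]
tool_rot: [-180.0, -0.3, -176.4]
force: [-8.1, 0.2, 3.5]
grip_width: 0.0006
grasp_force: 3.9
```

Request:
drive_tool(angular=[[0, 0, 0], [0, 0, 0], [0, 0, 0], [0, 0, 0]], delta_pos=[[-0.13, 0, -0.04], [-0.13, 0, -0.04], [-0.13, 0, -0.02], [0, 0, 0]], gripper=[0, 0, 0, 0])

```text
time_s: 34.9
tool_pos: [0.4944, 0.1241, 0.0377]
tool_rot: [-180.0, -0.5, -176.4]
force: [-9.2, 0.9, 1.8]
grip_width: 0.0005
grasp_force: 4.5
```

Request:
drive_tool(angular=[[0, 0, 0], [0, 0, 0], [0, 0, 0], [0, 0, 0]], delta_pos=[[-0.13, 0, -0.01], [-0.13, 0, -0.01], [-0.13, 0, 0], [0, 0, 0]], gripper=[0, 0, 0, 0])

```text
time_s: 35.3
tool_pos: [0.4979, 0.1242, 0.0377]
tool_rot: [-180.0, -0.5, -176.4]
force: [-10.0, 1.0, 2.2]
grip_width: 0.0008
grasp_force: 4.9
```

Request:
drive_tool(angular=[[0, 0, 0], [0, 0, 0], [0, 0, 0], [0, 0, 0]], delta_pos=[[-0.13, 0, 0], [-0.13, 0, 0], [-0.13, 0, 0], [0, 0, 0]], gripper=[0, 0, 0, 0])

```text
time_s: 35.7
tool_pos: [0.5027, 0.1245, 0.0379]
tool_rot: [-180.0, -0.4, -176.4]
force: [-6.8, 1.4, -0.4]
grip_width: 0.0003
grasp_force: 3.5
```

Request:
drive_tool(angular=[[0, 0, 0], [0, 0, 0], [0, 0, 0], [0, 0, 0], [0, 0, 0]], delta_pos=[[-0.13, 0, 0.02], [-0.13, 0, 0.02], [-0.13, 0, 0.02], [-0.13, 0, 0.02], [0, 0, 0]], gripper=[0, 0, 0, 0, 0])

```text
time_s: 36.2
tool_pos: [0.5118, 0.1247, 0.0385]
tool_rot: [-180.0, 0.0, -176.4]
force: [-1.7, 2.0, -1.1]
grip_width: 0.0003
grasp_force: 1.0
```

Request:
drive_tool(angular=[[0, 0, 0], [0, 0, 0], [0, 0, 0], [0, 0, 0], [0, 0, 0]], delta_pos=[[-0.15, 0, 0.02], [-0.15, 0, 0.02], [-0.15, 0, 0], [-0.15, 0, 0], [0, 0, 0]], gripper=[0, 0, 0, 0, 0])

```text
time_s: 36.7
tool_pos: [0.5157, 0.1262, 0.0376]
tool_rot: [179.9, -0.2, -176.4]
force: [-6.8, 2.3, 0.1]
grip_width: 0.0007
grasp_force: 3.1
```

Request:
drive_tool(angular=[[0, 0, 0], [0, 0, 0], [0, 0, 0], [0, 0, 0], [0, 0, 0], [0, 0, 0]], delta_pos=[[-0.15, 0, 0], [-0.15, 0, 0], [-0.15, 0, 0], [-0.15, 0, 0], [-0.15, 0, 0], [0, 0, 0]], gripper=[0, 0, 0, 0, 0, 0])

```text
time_s: 37.3
tool_pos: [0.5228, 0.1266, 0.0376]
tool_rot: [180.0, -0.3, -176.4]
force: [-7.2, 2.7, 2.3]
grip_width: 0.0005
grasp_force: 3.7
```

Request:
drive_tool(angular=[[0, 0, 0], [0, 0, 0], [0, 0, 0], [0, 0, 0], [0, 0, 0], [0, 0, 0], [0, 0, 0], [0, 0, 0]], delta_pos=[[-0.15, 0, -0.02], [-0.15, 0, -0.01], [-0.15, 0, 0], [-0.15, 0, 0], [-0.15, 0, 0], [-0.15, 0, 0], [-0.15, 0, 0], [0, 0, 0]], gripper=[0, 0, 0, 0, 0, 0, 0, 0])

```text
time_s: 38.1
tool_pos: [0.5336, 0.1269, 0.0377]
tool_rot: [180.0, -0.2, -176.4]
force: [-6.7, 2.3, 0.2]
grip_width: 0.0003
grasp_force: 2.9
```

```bash
python3 - <<'E'
from h import *
w=eyes.read_camera("wrist"); save(w,"w11")
o=telemetry.get_obs(); print(o["tool_pos"],o["tool_rot"],o["force"])
g=w["pixels"].astype(int).sum(2)
c=[]
for u in (290,300,310,320,330,340,350):
    v=np.argmax(np.diff(g[120:220,u]))+120.5; c.append(plane(w,(u,v),.017)[:2])
print(np.round(c,4).tolist())
r=int(proj(w,[[*(np.mean(c,0)+[.012,0]),.017]])[0,1]); print(r,g[r,260:385].tolist())
E
```

```text
[0.53361428 0.12688873 0.03766915] [ 179.97870076   -0.20857451 -176.38451319] [-5.57394958  1.66087588 -1.43759578]
[[0.4797, 0.105], [0.4794, 0.1109], [0.485, 0.1172], [0.4786, 0.1228], [0.4783, 0.1287], [0.4839, 0.1351], [0.4835, 0.1411]]
188 [155, 277, 435, 525, 555, 556, 549, 533, 528, 524, 523, 524, 525, 526, 522, 521, 580, 710, 765, 765, 765, 765, 765, 765, 765, 765, 765, 765, 765, 765, 765, 765, 765, 765, 765, 765, 765, 765, 765, 765, 765, 765, 765, 765, 765, 765, 765, 765, 765, 765, 765, 765, 765, 765, 765, 765, 765, 765, 765, 765, 765, 765, 765, 765, 765, 765, 765, 765, 765, 765, 765, 765, 765, 765, 765, 765, 765, 765, 765, 765, 765, 765, 765, 765, 765, 765, 765, 765, 765, 765, 765, 765, 765, 765, 765, 765, 765, 765, 765, 765, 765, 765, 765, 765, 738, 597, 589, 594, 595, 595, 594, 591, 606, 679, 760, 765, 765, 765, 698, 477, 215, 135, 151, 152, 148]
```

Request:
drive_tool(angular=[[0, 0, 0], [0, 0, 0], [0, 0, 0], [0, 0, 0], [0, 0, 0], [0, 0, 0]], delta_pos=[[-0.15, 0, 0], [-0.15, 0, 0], [-0.15, 0, 0], [-0.15, 0, 0], [-0.15, 0, 0], [0, 0, 0]], gripper=[0, 0, 0, 0, 0, 0])

```text
time_s: 38.75
tool_pos: [0.541, 0.1274, 0.0377]
tool_rot: [180.0, -0.2, -176.4]
force: [-5.8, 1.7, -0.5]
grip_width: 0.0004
grasp_force: 3.0
```

Request:
drive_tool(angular=[[0, 0, 0], [0, 0, 0], [0, 0, 0], [0, 0, 0]], delta_pos=[[-0.1, 0, 0], [-0.1, 0, 0], [-0.1, 0, 0], [0, 0, 0]], gripper=[0, 0, 0, 0])

```text
time_s: 39.15
tool_pos: [0.5439, 0.1275, 0.0377]
tool_rot: [180.0, -0.2, -176.4]
force: [-6.3, 1.9, 0.7]
grip_width: 0.0005
grasp_force: 3.2
```

Request:
drive_tool(angular=[[0, 0, 0], [0, 0, 0], [0, 0, 0]], delta_pos=[[-0.1, 0, 0], [-0.1, 0, 0], [0, 0, 0]], gripper=[0, 0, 0])

```text
time_s: 39.45
tool_pos: [0.5458, 0.1277, 0.0376]
tool_rot: [180.0, -0.2, -176.4]
force: [-7.3, 1.1, 0.8]
grip_width: 0.0005
grasp_force: 3.2
```

Request:
drive_tool(angular=[[0, 0, 0], [0, 0, 0], [0, 0, 0]], delta_pos=[[-0.1, 0, 0], [-0.1, 0, 0], [0, 0, 0]], gripper=[0, 0, 0])

```text
time_s: 39.75
tool_pos: [0.5478, 0.1278, 0.0376]
tool_rot: [180.0, -0.3, -176.4]
force: [-6.4, 1.7, 0.6]
grip_width: 0.0005
grasp_force: 3.3
```

Request:
drive_tool(angular=[[0, 0, 0], [0, 0, 0], [0, 0, 0]], delta_pos=[[-0.08, 0, 0], [-0.08, 0, 0], [0, 0, 0]], gripper=[0, 0, 0])

```text
time_s: 40.05
tool_pos: [0.5493, 0.1278, 0.0376]
tool_rot: [180.0, -0.3, -176.4]
force: [-7.4, 2.0, 0.4]
grip_width: 0.0002
grasp_force: 3.4
```

Request:
drive_tool(angular=[[0, 0, 0], [0, 0, 0], [0, 0, 0]], delta_pos=[[-0.08, 0, 0], [-0.08, 0, 0], [0, 0, 0]], gripper=[0, 0, 0])

```text
time_s: 40.35
tool_pos: [0.5509, 0.128, 0.0376]
tool_rot: [180.0, -0.3, -176.4]
force: [-6.9, 1.3, -0.9]
grip_width: 0.0007
grasp_force: 3.4
```

Request:
drive_tool(angular=[[0, 0, 0], [0, 0, 0], [0, 0, 0]], delta_pos=[[-0.08, 0, 0], [-0.08, 0, 0], [0, 0, 0]], gripper=[0, 0, 0])

```text
time_s: 40.65
tool_pos: [0.5525, 0.1281, 0.0377]
tool_rot: [180.0, -0.3, -176.4]
force: [-6.8, 1.8, 0.3]
grip_width: 0.0004
grasp_force: 3.4
```

Request:
drive_tool(angular=[[0, 0, 0], [0, 0, 0]], delta_pos=[[-0.08, 0, 0], [0, 0, 0]], gripper=[0, 0])

```text
time_s: 40.85
tool_pos: [0.5532, 0.1281, 0.0377]
tool_rot: [180.0, -0.3, -176.4]
force: [-6.7, 1.7, 1.2]
grip_width: 0.0006
grasp_force: 3.5
```

Request:
drive_tool(angular=[[0, 0, 0], [0, 0, 0]], delta_pos=[[-0.08, 0, 0], [0, 0, 0]], gripper=[0, 0])

```text
time_s: 41.05
tool_pos: [0.5543, 0.1282, 0.0377]
tool_rot: [180.0, -0.2, -176.4]
force: [-6.9, 0.8, -0.6]
grip_width: 0.0001
grasp_force: 3.0
```

Request:
drive_tool(angular=[[0, 0, 0], [0, 0, 0], [0, 0, 0]], delta_pos=[[-0.06, 0, 0], [-0.06, 0, 0], [0, 0, 0]], gripper=[0, 0, 0])

```text
time_s: 41.35
tool_pos: [0.5553, 0.1282, 0.0376]
tool_rot: [180.0, -0.3, -176.4]
force: [-6.6, 1.5, 0.6]
grip_width: 0.0004
grasp_force: 3.3
```

Request:
drive_tool(angular=[[0, 0, 0], [0, 0, 0]], delta_pos=[[-0.07, 0, 0], [0, 0, 0]], gripper=[0, 0])

```text
time_s: 41.55
tool_pos: [0.5554, 0.1283, 0.0376]
tool_rot: [180.0, -0.3, -176.4]
force: [-8.6, 0.9, 2.7]
grip_width: 0.0004
grasp_force: 4.3
```

Request:
drive_tool(angular=[[0, 0, 0], [0, 0, 0]], delta_pos=[[-0.07, 0, -0.02], [0, 0, 0]], gripper=[0, 0])

```text
time_s: 41.75
tool_pos: [0.5554, 0.1283, 0.0377]
tool_rot: [180.0, -0.4, -176.4]
force: [-9.9, 0.7, 2.7]
grip_width: 0.0003
grasp_force: 5.0
```

Request:
drive_tool(angular=[[0, 0, 0], [0, 0, 0]], delta_pos=[[-0.07, 0, -0.02], [0, 0, 0]], gripper=[0, 0])

```text
time_s: 41.95
tool_pos: [0.5554, 0.1282, 0.0376]
tool_rot: [180.0, -0.5, -176.4]
force: [-11.8, 1.8, 3.2]
grip_width: 0.0002
grasp_force: 5.7
```

Request:
drive_tool(angular=[[0, 0, 0], [0, 0, 0]], delta_pos=[[-0.07, 0, -0.02], [0, 0, 0]], gripper=[0, 0])

```text
time_s: 42.15
tool_pos: [0.5554, 0.1282, 0.0377]
tool_rot: [180.0, -0.6, -176.4]
force: [-13.2, 0.3, 4.0]
grip_width: 0.0005
grasp_force: 6.4
```

Request:
drive_tool(angular=[[0, 0, 0], [0, 0, 0]], delta_pos=[[-0.07, 0, -0.02], [0, 0, 0]], gripper=[0, 0])

```text
time_s: 42.35
tool_pos: [0.5554, 0.1283, 0.0376]
tool_rot: [-180.0, -0.7, -176.4]
force: [-13.2, 0.1, 4.3]
grip_width: 0.0004
grasp_force: 7.1
```

```bash
python3 - <<'E'
from h import *
import pickle
w=eyes.read_camera("wrist"); save(w,"w12"); t=eyes.read_camera("top"); s=eyes.read_camera("side"); save(t,"t12"); save(s,"s12")
pickle.dump((w,t,s),open("v12.pkl","wb"))
o=telemetry.get_obs(); print(o["tool_pos"],o["tool_rot"],o["force"])
a=cv2.resize(w["pixels"][130:280,220:420],None,fx=4,fy=4,interpolation=cv2.INTER_CUBIC)[:,:,::-1]
cv2.imwrite("pics/c12.png",a[:600,:800])
E
```

```text
[0.55543563 0.12829906 0.03766738] [-179.99496532   -0.66723893 -176.36569783] [-13.73406251   0.872137     3.75610016]
```

View pics/c12.png

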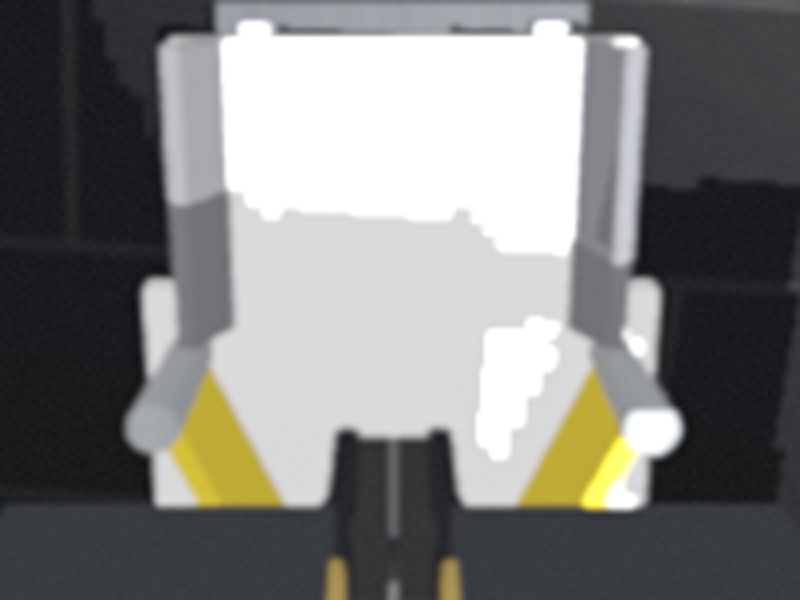

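The lips slant inward (slope about 0.5, the closed angle) on both sides of the fingers, and the push rose about 6.5 N to 13.5 N. The box has snapped in, so I retract straight back.

Request:
drive_tool(angular=[[0, 0, 0], [0, 0, 0], [0, 0, 0], [0, 0, 0], [0, 0, 0], [0, 0, 0], [0, 0, 0], [0, 0, 0], [0, 0, 0], [0, 0, 0], [0, 0, 0]], delta_pos=[[0.3, 0, 0], [0.3, 0, 0], [0.6, 0, 0], [1, 0, 0], [1.5, 0, 0], [1.5, 0, 0], [1.5, 0, -3], [0, 0, -4], [0, 0, -4], [0, 0, 0], [0, 0, 0]], gripper=[0, 0, 0, 0, 0, 0, 0, 0, 0, 0, 0])

```text
time_s: 43.6
tool_pos: [0.4953, 0.1237, 0.1509]
tool_rot: [179.9, 0.3, -176.5]
force: [-1.6, -0.3, -0.9]
grip_width: 0.0004
grasp_force: 0.0
```

```bash
python3 - <<'E'
from h import *
import pickle
w=eyes.read_camera("wrist"); save(w,"w13"); pickle.dump(w,open("v13.pkl","wb"))
o=telemetry.get_obs(); print(o["tool_pos"],o["force"])
im=w["pixels"]; hsv=cv2.cvtColor(im,cv2.COLOR_RGB2HSV)
y=cv2.inRange(hsv,(22,150,120),(34,255,255))
n,l,st,ce=cv2.connectedComponentsWithStats(y)
for k in range(1,n):
    if st[k,4]>20 and 240<ce[k][0]<400:
        pts=np.argwhere(l==k)[:,::-1]; print(st[k].tolist(),"lowest",pts[pts[:,1].argmax()].tolist(),plane(w,pts[pts[:,1].argmax()].astype(float),.044).round(4))
for n in ("box_gold","box_blue"): print(n,[(d["centre"],d["p"]) for d in models.search_frame(w,n)][:3])
E
```

```text
[0.49420579 0.12345411 0.14942498] [-0.65193875 -0.67261858  0.17740979]
[292, 241, 10, 15, 52] lowest [297, 255] [0.5474 0.1043 0.044 ]
[339, 240, 10, 16, 64] lowest [339, 255] [0.5448 0.1458 0.044 ]
box_gold []
box_blue [([316.0, 328.4], 0.52)]
```

Request:
drive_tool(angular=[[0, 0, 0], [0, 0, 0], [0, 0, 0], [0, 0, 0], [0, 0, 0], [0, 0, 0]], delta_pos=[[0, 0, -2.5], [0, 0, -2.5], [-2.5, 0, 0], [-2.5, 0, 0], [-2.5, 0, 0], [0, 0, 0]], gripper=[0, 0, 0, 0, 0, 0])

```text
time_s: 44.35
tool_pos: [0.5705, 0.1279, 0.1971]
tool_rot: [-179.9, -0.1, -176.5]
force: [-0.0, -0.6, -0.8]
grip_width: 0.0006
grasp_force: 0.0
```

```bash
python3 - <<'E'
from h import *
w=eyes.read_camera("wrist"); save(w,"w14")
im=w["pixels"]; hsv=cv2.cvtColor(im,cv2.COLOR_RGB2HSV)
for nm,lo,hi in (("yellow",(22,150,120),(34,255,255)),("gold",(10,60,150),(21,200,255)),("blue",(100,60,120),(125,255,255)),("pink",(150,25,150),(179,140,255))):
    n,l,st,ce=cv2.connectedComponentsWithStats(cv2.inRange(hsv,lo,hi))
    for k in range(1,n):
        if st[k,4]>25 and 260<ce[k][0]<370 and 100<ce[k][1]<330:
            pts=np.argwhere(l==k)[:,::-1]; q=pts[pts[:,1].argmax()].astype(float)
            print(nm,st[k].tolist(),"c@.04",plane(w,ce[k],.04).round(4),"low@.044",plane(w,q,.044).round(4))
g=im.astype(int).sum(2); print([(u,round(float(plane(w,(u,np.argmax(np.diff(g[80:140,u]))+80.5),.017)[0]),4)) for u in (295,305,315,325)])
E
```

```text
yellow [293, 162, 12, 24, 61] c@.04 [0.5504 0.103  0.04  ] low@.044 [0.5619 0.1078 0.044 ]
yellow [337, 162, 12, 23, 74] c@.04 [0.5475 0.1507 0.04  ] low@.044 [0.5584 0.1466 0.044 ]
gold [309, 190, 24, 25, 448] c@.04 [0.5815 0.1295 0.04  ] low@.044 [0.5942 0.126  0.044 ]
gold [334, 272, 2, 41, 44] c@.04 [0.6963 0.1539 0.04  ] low@.044 [0.723  0.1564 0.044 ]
gold [304, 280, 2, 29, 32] c@.04 [0.7004 0.1165 0.04  ] low@.044 [0.7194 0.1185 0.044 ]
blue [308, 225, 24, 22, 305] c@.04 [0.6185 0.1299 0.04  ] low@.044 [0.6333 0.1295 0.044 ]
[(295, 0.4868), (305, 0.4851), (315, 0.4845), (325, 0.4797)]
```

The golden stone is about 20 mm behind the mouth, with the blue 37 mm beyond it. The lip tips are 39 mm apart, so they are closed. I hand the job in.

```bash
python3 -c "
from cell import env; print(env.sign_off())"
```

```text
the job is handed in; nothing more can be done
None
```

The blue box and then the golden box are in the dispenser with the lips closed behind the golden one at the front, and the job was handed in at about 44 s; I viewed 11 pictures, one over the limit of 10.

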